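Clear the lint tub and empty the dryer filter over it

TASK

Lift the brush that leans in the square lint tub and stand it, bristles down, all the way in the narrow steel tube, and let go of it; then draw the dryer's lint filter straight up out of its stand by the handle, carry it over the tub and tip it about 45 degrees from upright, with the middle of its foot edge roughly over the middle of the tub and a few centimetres above the rim. Finish while still holding it there, steady and touching nothing but the gripper. Do not knock over or push away the soap dispenser, the jar or the wide pot.

Things in the scene. Friction and masses are not known exactly. Their poses are not given: they have to be found in the camera images.
- tub: Open square lint tub of white plastic, 120 x 120 mm outside, 90 mm high, walls and floor 5 mm thick, fixed to the worktop. Origin: centre of its underside; z up. Its x axis points, roughly away from the robot, to the wall at which the bristle end of the brush rests; the brush's handle sticks out over the wall on its -x side.
- tube: Narrow upright steel tube, fixed: 40 mm outside diameter, 30 mm bore, 100 mm high, bore open at the top with its floor 5 mm above the worktop, on a thin round foot of 68 mm diameter. Origin: centre of its underside; z up.
- brush: Loose slim brush, 200 mm long, 50 g: rigid round bristle head 20 mm in diameter, 70 mm long; wooden handle 14 mm wide (y), 10 mm thick (x). Origin: centre of the bristle end face; z runs to the handle's end. At the start it leans in the tub, bristle end on the floor at the +x wall, handle on the -x rim and some 55 mm beyond it, rising at about 39 degrees, its y axis level.
- brush_tip (a point): Centre of the bristle end face (the brush's origin).
- brush_grip (a point): Point on the brush's centre line in the handle, 172 mm from the bristle end and 28 mm from the handle's end: a place to grip across the 14 mm width.
- stand: Fixed slot stand of grey and black plastic: base 70 x 130 mm, 8 mm high, with an upright pocket that is 16 mm (along x) by 96 mm (along y) inside, walls 5 mm, its top edge 53 mm above the worktop and its floor at 8 mm. Origin: centre of its underside; z up; y along the slot.
- filter: Loose dryer lint filter standing upright in the stand: a white framed mesh panel 12 mm thick (x), 90 mm wide (y) and 110 mm high (z), with a grey grip tab on top, 10 mm thick (x), 50 mm wide (y), reaching to 145 mm above the foot. 80 to 170 g. Origin: middle of its foot edge; z runs from the foot to the tab.
- filter_foot (a point): Middle of the filter's foot edge (its origin).
- filter_handle (a point): Point in the grip tab, on the filter's z axis 130 mm above the foot: grip across the 10 mm thickness (x).
- soap: White soap dispenser with black pump, 60 mm in diameter, 160 mm high, loose, to be left alone. Origin: centre of its underside.
- jar: Glass jar with lid, 70 mm in diameter, 100 mm high, loose, to be left alone. Origin: centre of its underside.
- pot: Wide white ceramic pot, 84 mm in diameter, 85 mm high, loose, to be left alone. Origin: centre of its underside.
Not all that is in view belongs to the job. What is meant by the filter is not yellow, and is the smaller of those in its own colour.

How it is judged:
On the way, in this order (a step that is already met when the one before it is completed fails the run):
1. the brush stands bristles down in the steel tube, let go (horizontal distance between brush_tip and tube below 0.02 m and z of brush_tip in the frame of tube below 0.02 m and angle between brush's own z axis and vertical below 0.35 rad and height (world z) of brush_tip below 0.03 m and height (world z) of brush_grip above 0.15 m and contact force between the fingers and brush below 0.1 N), for 0.2 s.
2. the filter is drawn up clear of its stand, held by the fingers and still near upright (z of filter_foot in the frame of stand above 0.056 m and angle between filter's own z axis and vertical below 0.4 rad and contact force between the fingers and filter above 1 N and contact force between filter and stand below 0.1 N), for 0.1 s.
At the end, for the whole second after the job is handed in: Brush bristles down in the tube (end within 20 mm of its axis and underside, tilt under 20 deg), let go. Filter gripped, at rest, tipped 33 to 57 deg, foot down, its foot middle within 45 mm of the tub centre seen from above and 100 to 190 mm above the worktop, touching only the gripper (all of step 1 and angle between filter's own z axis and vertical between 0.576 and 0.995 rad and horizontal distance between filter_foot and tub below 0.045 m and height (world z) of filter_foot between 0.1 and 0.19 m and contact force between the fingers and filter above 1 N and contact force between filter and tub below 0.1 N and contact force between filter and stand below 0.1 N and contact force between filter and tube below 0.1 N and contact force between filter and brush below 0.1 N and linear speed of each of filter, brush below 0.03 m/s); the arm keeps its last pose, push and grip.
It fails at once if the soap dispenser is knocked over or pushed more than 40 mm (distance of soap from where it was at the start of the episode above 0.04 m or angle between soap's own z axis and vertical above 0.5 rad).
It fails at once if the jar is knocked over or pushed more than 40 mm (distance of jar from where it was at the start of the episode above 0.04 m or angle between jar's own z axis and vertical above 0.5 rad).
It fails at once if the pot is knocked over or pushed more than 40 mm (distance of pot from where it was at the start of the episode above 0.04 m or angle between pot's own z axis and vertical above 0.5 rad).
It also fails if it takes over 61 s, if anything falls off the work surface, if the arm or the gripper's body presses on something with over 40 N, if the wrist force passes 120 N, or if a joint passes its speed limit or range.

ROBOT

A 7-joint arm with a two-finger parallel gripper is mounted at the origin on the work surface. World frame = base frame: x ahead of the robot, y to its left, z up, the work surface at z = 0. Lengths are in m, angles in rad, forces in N, time in s.
With the tool pointing down it reaches from about 0.425 to 0.875 m from the base axis. Payload 8.4 kg.
Tool frame: the origin (TCP) lies on the centre line of the jaws, within the pads' length; the fingertips stand 19 mm ahead of it and the grasp point (between the pads) is the TCP (env.nose_length is the distance from the TCP to the fingertips, in m); z points along the fingers, y is the line along which they close (so a half turn about z gives the same grasp; the last joint's range is limited). The gripper opens to 87 mm and grips with 3 to 60 N. Pads are 19 mm wide; open, the fingers measure 117 mm over their backs; the gripper's body (75 mm by 190 mm) begins 51 mm behind the grasp point.
Start: joints at [1.225, 0.333, 0.04, 1.465, -0.013, 1.343, -0.059], TCP at [0.159, -0.63, 0.212] pointing down, gripper open.
Joint ranges: [-2.58, 2.58], [-0.38, 2.09], [-1.3, 1.39], [0.25, 2.4], [-1.5, 4.64], [0.08, 2.09], [-2.65, 2.65]. Speed limits (rad/s): [2.22, 2.22, 2.79, 2.79, 3.14, 3.14, 3.14].

INTERFACE

Orientations are given as a 3x3 rotation matrix whose columns are the frame's x, y, z axes.
In Python, from rig import env gives the robot as it stands.
- The arm moves only by the tool send_rows, never from a script. Its argument "motion" is a list of rows, each a list of 7 numbers: the finger opening in mm, from 0 to 87, then the shift along the tool's x, y, z in normalised numbers (1 is 0.6 m), then the turn, a rotation vector about the tool's x, y, z in normalised numbers (1 is 2 pi rad). In form: [[fingers, dx, dy, dz, ax, ay, az], ...]. A call has exactly 10 rows; each row is the pose to reach, as a shift and turn from the pose commanded when the call began, along the tool's axes at that moment; what a row does not reach only later rows make up. A row lasts 1/8 s, in which the tool goes at most 62.5 mm and 10.7 degrees, less where a joint would pass 70% of its speed; a pose out of reach is approached as far as the arm can. A shift or turn number past 1, either way, is cut back to 1. A call with a gripper value outside its range is refused whole. The fingers move at their own pace and stop on an object; "squeeze" is the grip in N (left out, the last holds). Time passes only in rows, so rows that repeat a pose let the fingers close, or fill a call up. It gives the time, the measured TCP pose, the force, the opening and the grip force at its end, in the units of the state.
- env.get_state(): the state, without advancing time (a new reading comes with each control period).
- env.camera(name): name is "scene" or "top"; returns (picture, depth): 420x560x3 uint8, red, green, blue; 420x560 float32, m along the optical axis (not along the pixel's ray), 0 where there is no reading.
- env.camera_model(name): a dict with "fx", "fy", "cx", "cy" (pixels), "xyz" and "attitude" of the camera in the world. Camera axes: x right, y up, looking along -z (the intrinsics and any distortion apply to the point x, -y, -z); pixel columns grow to the right and rows downward; lengths in m; the calibration is good to about 2 mm. A picture is of the moment at which its call begins. camera_model takes no time and is no camera call.
- env.finish_job(): hands the job in; it is judged then, once.
The state is a dict: "t": time; "qpos": joint angles; "joint_velocities": joint speeds; "joint_torque": joint torques, N m; "tool_pos": TCP position; "ee_rot": TCP orientation; "force": force on the tool from outside, world axes, zero at the start; "moment": the same for the moment, N m; "opening": finger opening in m; "grasp_force": force on a finger pad.
Only numpy, scipy, OpenCV 4.12 (cv2) and the standard library are available. Lean on these libraries where they do the work, as an engineer would, in place of code of your own. Each camera call takes 0.05 s, during which the arm holds its last target. There are 200 camera calls.

## Working session

There is one attempt and no reset: what is moved stays moved. The work goes in short steps, Python scripts to look and compute and a tool call to move; the robot and the scene stay as the last step left them, time stands still between calls to the robot, and variables do not carry over. Pictures are saved under pics/ and viewed, at most 10 in all, crops included, and the job is handed in when it is done.

Besides the shell and the picture viewer there is one more tool, called after "Emit:" by a JSON object that holds its "method" and its "body". send_rows: Moves the arm, as the interface text tells. Its arguments: {"type":"object","properties":{"motion":{"type":"array"},"squeeze":{"type":"number"}},"required":["motion"]}

```bash
mkdir -p pics; ls
cat > h.py <<'E'
import numpy as np, cv2
from rig import env
def shot(n,f=None):
    im,d=env.camera(n); m=env.camera_model(n)
    if f: cv2.imwrite('pics/'+f,im[...,::-1])
    np.savez('/tmp/'+n+'.npz',im=im,d=d)
    return im,d,m
def cloud(d,m):
    v,u=np.mgrid[:d.shape[0],:d.shape[1]]
    p=np.stack([(u-m['cx'])/m['fx']*d,-(v-m['cy'])/m['fy']*d,-d],-1)
    return p@np.array(m['attitude']).T+np.array(m['xyz'])
E
python3 - <<'E'
from h import *
for n in('scene','top'):
    im,d,m=shot(n,n+'0.png'); print(m, (d>0).mean())
s=env.get_state(); print(s['t'],s['tool_pos'],s['ee_rot'])
E
```

```text
pics
{'fx': 541.3804507292407, 'fy': 541.3804507292407, 'cx': 278.46878835833553, 'cy': 212.57263035042777, 'xyz': array([ 1.06752593, -0.58570472,  1.09150607]), 'attitude': array([[ 0.77634829, -0.49734305,  0.38721213],
       [ 0.6300558 ,  0.62958217, -0.4545943 ],
       [-0.01769253,  0.59688876,  0.80212891]])} 0.9959736394557823
{'fx': 522.3302092774496, 'fy': 522.3302092774496, 'cx': 271.6719832210303, 'cy': 206.45644198015313, 'xyz': array([ 0.44885688, -0.02494773,  1.13948491]), 'attitude': array([[-0.01376803,  0.99046972, -0.13704075],
       [-0.99985132, -0.0150604 , -0.00839814],
       [-0.01038199,  0.13690475,  0.99052981]])} 0.9962244897959184
0.1 [ 0.15865946 -0.62989279  0.21074674] [[ 9.69702691e-01  2.44287741e-01 -4.36632582e-04]
 [ 2.44288116e-01 -9.69701714e-01  1.37918523e-03]
 [-8.64853196e-05 -1.44406378e-03 -9.99998954e-01]]
```

View pics/scene0.png

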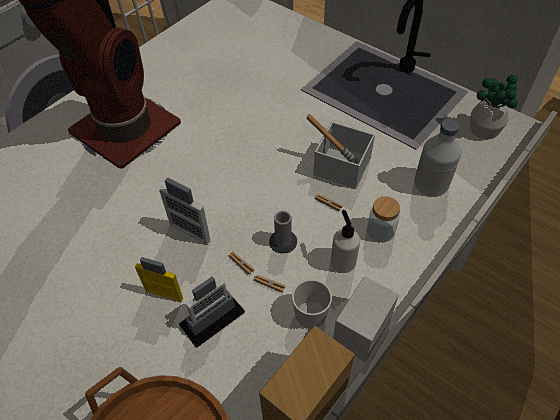

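View pics/top0.png

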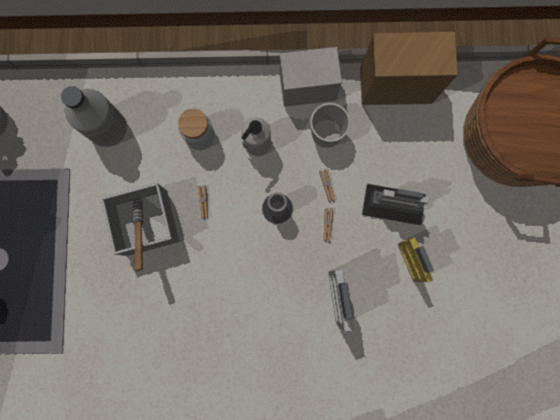

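The scene view shows the brush in the tub at (345,150), the tube at (283,232), the soap at (345,248), the jar at (384,218), the pot at (311,303) and the smaller white filter in its stand at (210,308). The larger white filter at (185,212) and the yellow one are decoys. In the top view the tub is at (141,220), the tube at (278,207) and the stand at (395,203).

Run:
```python
from h import *
C={};I={}
for n in('scene','top'):
    z=np.load(f'/tmp/{n}.npz'); C[n]=cloud(z['d'],env.camera_model(n)); I[n]=z['im']
def box(n,u0,u1,v0,v1,z0,z1):
    p=C[n][v0:v1,u0:u1].reshape(-1,3); c=I[n][v0:v1,u0:u1].reshape(-1,3)
    k=(p[:,2]>z0)&(p[:,2]<z1); return p[k],c[k]
def rect(p):
    (c,s,a)=cv2.minAreaRect((p[:,:2]*1000).astype(np.float32)); return np.round(c,1),np.round(s,1),round(a,1)
T={'tub':(95,185,180,260,.082,.096),'tube':(255,300,185,230,.094,.106),'soap':(235,280,110,160,.1,.2),'jar':(170,220,100,150,.09,.11),'pot':(300,360,95,150,.08,.09),'stand':(350,440,170,240,.046,.058),'standbase':(355,435,170,240,.004,.012),'tab':(350,440,170,230,.125,.17),'panel':(350,440,170,230,.112,.125),'decoy':(320,360,260,340,.02,.3),'yel':(395,440,230,290,.02,.3)}
for k,b in T.items():
    p,c=box('top',*b); print(k,len(p),rect(p) if len(p)>4 else '',p.mean(0).round(4),np.percentile(p[:,2],[2,50,98]).round(3))
for k,b in {'tub':(305,385,115,195,.082,.096),'tube':(265,305,200,260,.094,.106),'stand':(175,250,275,345,.046,.057),'standbase':(175,250,275,345,.004,.012),'tab':(185,235,270,320,.12,.17)}.items():
    p,c=box('scene',*b); print('S',k,len(p),rect(p),p.mean(0).round(4),np.percentile(p[:,2],[2,50,98]).round(3))
# brush handle: orange-brown
for n,b in(('top',(95,185,180,275,.05,.25)),('scene',(295,385,105,185,.05,.25))):
    p,c=box(n,*b); c=c.astype(int); k=(c[:,0]-c[:,2]>40); q=p[k]; m=q.mean(0); w=np.linalg.svd(q-m)[2][0]
    s=(q-m)@w; print(n,'handle',len(q),m.round(4),w.round(3),s.min(),s.max(),(m+w*s.min()).round(3),(m+w*s.max()).round(3))
```

```text
tub 710 (array([575.1, 261. ]), array([120.8, 121.2]), 14.4) [0.5734 0.2612 0.0884] [0.082 0.089 0.093]
tube 141 (array([602.5, -26.3]), array([37.9, 38.5]), 63.6) [ 0.6018 -0.0266  0.0989] [0.095 0.099 0.102]
soap 580 (array([747.7,  14.5]), array([58.5, 55.7]), 2.5) [0.7438 0.0148 0.1208] [0.1   0.109 0.161]
jar 694 (array([768.9, 145.1]), array([60.3, 60. ]), 90.0) [0.7687 0.1449 0.0991] [0.093 0.099 0.103]
pot 254 (array([ 771. , -138.9]), array([81.4, 82.6]), 87.0) [ 0.7725 -0.1398  0.084 ] [0.08  0.084 0.088]
stand 208 (array([ 606.6, -281.2]), array([106.9,  26. ]), 77.9) [ 0.6016 -0.2728  0.0524] [0.047 0.052 0.057]
standbase 916 (array([ 608.9, -284.3]), array([172.5, 148.5]), 87.3) [ 0.5988 -0.2687  0.0074] [0.004 0.007 0.011]
tab 212 (array([ 607.1, -280.8]), array([51., 11.]), 78.0) [ 0.6061 -0.2791  0.1469] [0.126 0.151 0.155]
panel 161 (array([ 607.4, -281.4]), array([89.9, 13. ]), 78.7) [ 0.606  -0.2778  0.1174] [0.113 0.117 0.124]
decoy 856 (array([ 407.8, -148.4]), array([116. ,  15.7]), 7.5) [ 0.4076 -0.1458  0.139 ] [0.036 0.142 0.188]
yel 821 (array([ 482. , -306.
[... 214 characters left out ...]
1]), array([38.2, 40.8]), 47.3) [ 0.6043 -0.0286  0.0983] [0.094 0.098 0.102]
S stand 292 (array([ 575., -276.]), array([106.1,  97.6]), 78.7) [ 0.611  -0.2875  0.0514] [0.046 0.052 0.056]
S standbase 789 (array([ 591.8, -268. ]), array([162.1, 167.8]), 42.1) [ 0.6217 -0.2928  0.0074] [0.004 0.007 0.011]
S tab 298 (array([ 608. , -286.7]), array([65.8, 12.8]), 77.4) [ 0.6108 -0.2848  0.1418] [0.121 0.145 0.155]
top handle 253 [0.5176 0.2507 0.1044] [-0.757 -0.181  0.628] -0.06997802061898718 0.05983798088391214 [0.571 0.263 0.06 ] [0.472 0.24  0.142]
scene handle 192 [0.5203 0.25   0.1021] [ 0.755  0.19  -0.628] -0.06214651589661899 0.06736101446682685 [0.473 0.238 0.141] [0.571 0.263 0.06 ]
```

```bash
cat >> h.py <<'E'
from scipy.spatial.transform import Rotation as R
def rows(P,Rw=None):
    "world TCP targets (m) and orientation -> shift mm, rotvec deg in current tool axes"
    s=env.get_state(); p=np.array(s['tool_pos']); r=np.array(s['ee_rot'])
    print('t',round(s['t'],2),'p',p.round(4),'z',r[:,2].round(3),'y',r[:,1].round(3),'q',np.round(s['qpos'],2),'open',round(s['opening'],4),'g',round(s['grasp_force'],1),'F',np.round(s['force'],1))
    for i,t in enumerate(P):
        o=r if Rw is None else Rw[i]
        print(np.round(r.T@(np.array(t)-p)*1000,1), np.round(R.from_matrix(r.T@o).as_rotvec(degrees=True),1))
def frame(z,y):
    z=np.array(z,float);z/=np.linalg.norm(z); y=np.array(y,float); y-=z*(y@z); y/=np.linalg.norm(y)
    return np.stack([np.cross(y,z),y,z],1)
E
python3 -c "
from h import *
rows([(.5,-.25,.4),(.45,.23,.35)])"
```

```text
t 0.1 p [ 0.1587 -0.6299  0.2107] z [-0.     0.001 -1.   ] y [ 0.244 -0.97  -0.001] q [ 1.22  0.33  0.04  1.47 -0.01  1.34 -0.06] open 0.087 g 0.0 F [0.9 0.4 0.1]
[ 423.8 -285.3 -188.9] [0. 0. 0.]
[ 492.6 -762.9 -138.2] [0. 0. 0.]
```

The manual's scale: shifts go in shares of 0.6 m and turns go in shares of 2 pi rad. Converting my numbers, 424 mm is 0.7067, -285 mm is -0.475.

Emit:
{"method": "send_rows", "body": {"motion": [[87, 0.0667, -0.0417, -0.0667, 0, 0, 0], [87, 0.1333, -0.0917, -0.1333, 0, 0, 0], [87, 0.2083, -0.1333, -0.1833, 0, 0, 0], [87, 0.2833, -0.1917, -0.2333, 0, 0, 0], [87, 0.3583, -0.2417, -0.2667, 0, 0, 0], [87, 0.4333, -0.2917, -0.2917, 0, 0, 0], [87, 0.5083, -0.3417, -0.3083, 0, 0, 0], [87, 0.5833, -0.3917, -0.315, 0, 0, 0], [87, 0.65, -0.4417, -0.315, 0, 0, 0], [60, 0.7067, -0.475, -0.315, 0, 0, 0]], "squeeze": 30}}

```text
t: 1.35
tool_pos: [0.5014, -0.2482, 0.4005]
ee_rot: [[0.969, 0.246, -0.0], [0.246, -0.969, 0.0], [0.0, -0.0, -1.0]]
force: [-0.1, -0.0, 0.7]
opening: 0.0825
grasp_force: 0.0
```

```bash
python3 -c "
from h import *
rows([(.45,.2,.35)])"
```

```text
t 1.35 p [ 0.5014 -0.2482  0.4005] z [-0.  0. -1.] y [ 0.246 -0.969 -0.   ] q [ 0.66  0.14 -0.32  1.33  0.04  1.68 -0.98] open 0.0825 g 0.0 F [-0.1 -0.   0.7]
[  60.4 -447.    50.6] [0. 0. 0.]
```

Scaled: -447 mm is -0.745, -420 mm is -0.7, 45 degrees is 0.125.

Emit:
{"method": "send_rows", "body": {"motion": [[45, 0.0133, -0.0833, 0.0083, 0, 0, 0], [45, 0.025, -0.175, 0.0167, 0, 0.0139, 0], [45, 0.0333, -0.2667, 0.025, 0, 0.0278, 0], [45, 0.0417, -0.3583, 0.0333, 0, 0.0417, 0], [45, 0.05, -0.45, 0.0417, 0, 0.0556, 0], [45, 0.0583, -0.5417, 0.05, 0, 0.0694, 0], [45, 0.0667, -0.625, 0.0583, 0, 0.0833, 0], [45, 0.075, -0.7, 0.07, 0, 0.0972, 0], [45, 0.0867, -0.745, 0.08, 0, 0.1111, 0], [45, 0.0917, -0.745, 0.0833, 0, 0.125, 0]]}}

```text
t: 2.6
tool_pos: [0.4685, 0.1723, 0.2648]
ee_rot: [[0.815, 0.222, 0.535], [0.257, -0.966, 0.01], [0.519, 0.13, -0.845]]
force: [0.7, -1.1, 0.4]
opening: 0.0449
grasp_force: 0.0
```

```bash
python3 -c "
from h import *
b=np.array([-.755,-.186,.628]);g=np.array([.491,.2415,.1205]);y=[.239,-.971,0]
F=frame(-b,y); 
F38=F@R.from_euler('y',-13,degrees=True).as_matrix()
rows([g+.08*b,g,g-.08*F38[:,2],g],[F,F,F38,F38])"
```

```text
t 2.6 p [0.4685 0.1723 0.2648] z [ 0.535  0.01  -0.845] y [ 0.222 -0.966  0.13 ] q [-0.24 -0.38 -0.35  2.16  0.22  0.87 -2.01] open 0.0449 g 0.0 F [ 0.7 -1.1  0.4]
[-65.7 -73.1  59.7] [ 6.2 19.5  4.3]
[-38.7 -80.6 134.6] [ 6.2 19.5  4.3]
[-48.1 -71.7  55.7] [6.6 6.6 3.5]
[-38.7 -80.6 134.6] [6.6 6.6 3.5]
```

```bash
cat > t.py <<'E'
from h import *
b=np.array([-.755,-.186,.628]);g=np.array([.491,.2415,.1205]);y=[.239,-.971,0]
F=frame(-b,y)@R.from_euler('y',-26,degrees=True).as_matrix()
rows([g-.1*F[:,2],g-.04*F[:,2],g],[F]*3); print(F[:,2])
E
python3 t.py
```

```text
t 2.6 p [0.4685 0.1723 0.2648] z [ 0.535  0.01  -0.845] y [ 0.222 -0.966  0.13 ] q [-0.24 -0.38 -0.35  2.16  0.22  0.87 -2.01] open 0.0449 g 0.0 F [ 0.7 -1.1  0.4]
[-27.9 -68.2  36. ] [ 7.  -6.4  2.8]
[-34.4 -75.6  95.1] [ 7.  -6.4  2.8]
[-38.7 -80.6 134.6] [ 7.  -6.4  2.8]
[ 0.41147572  0.10142891 -0.9057593 ]
```

Scaled: -68 mm is -0.1133, -60 mm is -0.1, 7 degrees is 0.0194.

Emit:
{"method": "send_rows", "body": {"motion": [[45, -0.0083, -0.025, 0, 0.0056, -0.0056, 0], [45, -0.0167, -0.05, 0, 0.0111, -0.0111, 0.0028], [45, -0.025, -0.075, 0, 0.0139, -0.0167, 0.0056], [45, -0.0333, -0.1, 0.0167, 0.0194, -0.0167, 0.0083], [45, -0.0417, -0.1133, 0.0333, 0.0194, -0.0167, 0.0083], [45, -0.0467, -0.1133, 0.0417, 0.0194, -0.0167, 0.0083], [45, -0.0467, -0.1133, 0.0417, 0.0194, -0.0167, 0.0083], [45, -0.0467, -0.1133, 0.0417, 0.0194, -0.0167, 0.0083], [45, -0.0467, -0.1133, 0.0417, 0.0194, -0.0167, 0.0083], [45, -0.0467, -0.1133, 0.0417, 0.0194, -0.0167, 0.0083]]}}

```text
t: 3.85
tool_pos: [0.447, 0.2292, 0.2258]
ee_rot: [[0.877, 0.234, 0.42], [0.209, -0.972, 0.105], [0.433, -0.004, -0.901]]
force: [-0.4, -0.7, 1.0]
opening: 0.0449
grasp_force: 0.0
```

```bash
python3 t.py
```

```text
t 3.85 p [0.447  0.2292 0.2258] z [ 0.42   0.105 -0.901] y [ 0.234 -0.972 -0.004] q [-0.29 -0.29 -0.35  2.14  0.09  0.86 -2.02] open 0.0449 g 0.0 F [-0.4 -0.7  1. ]
[-3.5 -1.4 14.7] [-0.1 -0.6 -0.4]
[-4.1 -1.3 74.7] [-0.1 -0.6 -0.4]
[ -4.5  -1.3 114.7] [-0.1 -0.6 -0.4]
[ 0.41147572  0.10142891 -0.9057593 ]
```

Scaled: 115 mm is 0.1917, 105 mm is 0.175.

Emit:
{"method": "send_rows", "body": {"motion": [[45, -0.005, -0.0017, 0.0333, 0, 0, 0], [45, -0.0067, -0.0017, 0.075, 0, 0, 0], [45, -0.0067, -0.0017, 0.1167, 0, 0, 0], [45, -0.0067, -0.0017, 0.15, 0, 0, 0], [45, -0.0067, -0.0017, 0.175, 0, 0, 0], [45, -0.0067, -0.0017, 0.1917, 0, 0, 0], [20, -0.0067, -0.0017, 0.1917, 0, 0, 0], [0, -0.0067, -0.0017, 0.1917, 0, 0, 0], [0, -0.0067, -0.0017, 0.1917, 0, 0, 0], [0, -0.0067, -0.0017, 0.1917, 0, 0, 0]], "squeeze": 35}}

```text
t: 5.1
tool_pos: [0.4916, 0.2415, 0.1206]
ee_rot: [[0.877, 0.234, 0.421], [0.209, -0.972, 0.105], [0.434, -0.004, -0.901]]
force: [0.7, -0.0, -0.0]
opening: 0.0132
grasp_force: 35.1
```

```bash
python3 t.py
```

```text
t 5.1 p [0.4916 0.2415 0.1206] z [ 0.421  0.105 -0.901] y [ 0.234 -0.972 -0.004] q [-0.25 -0.07 -0.39  2.2   0.25  0.61 -2.16] open 0.0132 g 35.1 F [ 0.7 -0.  -0. ]
[   0.5   -0.2 -100.1] [-0.1 -0.6 -0.4]
[ -0.1  -0.1 -40.1] [-0.1 -0.6 -0.4]
[-0.6 -0.1 -0.1] [-0.1 -0.6 -0.4]
[ 0.41147572  0.10142891 -0.9057593 ]
```

```bash
cat > t2.py <<'E'
from h import *
r=np.array(env.get_state()['ee_rot']); b=np.array([-.755,-.186,.628])
V=R.from_rotvec(np.cross(b,[0,0,1])/np.linalg.norm(np.cross(b,[0,0,1]))*np.arccos(b[2])).as_matrix()@r
rows([(.4916,.2415,.29),(.58,.13,.34),(.603,-.027,.34)],[r,V,V]); print(V.round(3))
E
python3 t2.py
```

```text
t 5.1 p [0.4916 0.2415 0.1206] z [ 0.421  0.105 -0.901] y [ 0.234 -0.972 -0.004] q [-0.25 -0.07 -0.39  2.2   0.25  0.61 -2.16] open 0.0132 g 35.1 F [ 0.7 -0.  -0. ]
[  73.5   -0.6 -152.6] [0. 0. 0.]
[ 149.3  128.3 -172.2] [ -0.3 -51.1   0.1]
[ 136.7  286.3 -178.9] [ -0.3 -51.1   0.1]
[[ 0.879  0.233 -0.417]
 [ 0.21  -0.973 -0.102]
 [-0.429  0.002 -0.903]]
```

Scaled: -172 mm is -0.2867, -170 mm is -0.2833, -45 degrees is -0.125.

Emit:
{"method": "send_rows", "body": {"motion": [[0, 0.0033, 0, -0.025, 0, 0, 0], [0, 0.02, 0, -0.0583, 0, 0, 0], [0, 0.0467, 0, -0.1083, 0, 0, 0], [0, 0.0767, 0, -0.175, 0, 0, 0], [0, 0.1133, 0, -0.25, 0, 0, 0], [0, 0.1417, 0.0167, -0.2633, 0, -0.025, 0], [0, 0.1667, 0.05, -0.27, 0, -0.05, 0], [0, 0.1917, 0.1, -0.2767, 0, -0.075, 0], [0, 0.2167, 0.15, -0.2833, 0, -0.1, 0], [0, 0.2417, 0.2, -0.2867, 0, -0.125, 0]]}}

```text
t: 6.35
tool_pos: [0.5747, 0.1365, 0.3401]
ee_rot: [[0.916, 0.235, -0.325], [0.223, -0.972, -0.073], [-0.333, -0.006, -0.943]]
force: [-0.4, 1.0, -0.2]
opening: 0.0132
grasp_force: 34.9
```

Run:
```python
from h import *
y=[.233,-.973,0]; z=np.array([-.417,-.102,-.903])
rows([(.603,-.027,.30)],[frame(z,y)])
```

```text
t 6.35 p [0.5747 0.1365 0.3401] z [-0.325 -0.073 -0.943] y [ 0.235 -0.972 -0.006] q [-0.19  0.47 -0.17  1.07  0.03  1.95 -1.68] open 0.0132 g 34.9 F [-0.4  1.  -0.2]
[  2.8 165.8  40.6] [-0.4 -6.   0.2]
```

Scaled: 166 mm is 0.2767, 155 mm is 0.2583, -6 degrees is -0.0167.

Emit:
{"method": "send_rows", "body": {"motion": [[0, 0, 0.0417, 0.0083, 0, -0.0028, 0], [0, 0, 0.1, 0.025, 0, -0.0056, 0], [0, 0.0017, 0.1583, 0.0417, 0, -0.0111, 0], [0, 0.0033, 0.2167, 0.0583, 0, -0.0139, 0], [0, 0.005, 0.2583, 0.0667, 0, -0.0167, 0], [0, 0.005, 0.2767, 0.0683, 0, -0.0167, 0], [0, 0.005, 0.2767, 0.0683, 0, -0.0167, 0], [0, 0.005, 0.2767, 0.0683, 0, -0.0167, 0], [0, 0.005, 0.2767, 0.0683, 0, -0.0167, 0], [0, 0.005, 0.2767, 0.0683, 0, -0.0167, 0]]}}

```text
t: 7.6
tool_pos: [0.6026, -0.026, 0.2974]
ee_rot: [[0.878, 0.235, -0.417], [0.214, -0.972, -0.097], [-0.428, -0.004, -0.904]]
force: [-0.4, -0.1, -0.2]
opening: 0.0131
grasp_force: 34.9
```

Run:
```python
from h import *
rows([(.603,-.027,.30)])
C={};I={};out=[]
for n in('scene','top'):
    im,d,m=shot(n); c=cloud(d,m); out.append(im)
    k=(np.hypot(c[...,0]-.603,c[...,1]+.027)<.05)&(c[...,2]>.11)&(c[...,2]<.29)
    # per height: lateral median
    p=c[k]
    for lo in np.arange(.11,.29,.015):
        s=p[(p[:,2]>lo)&(p[:,2]<=lo+.015)]
        if len(s)>3: print(n,round(lo+.007,3),len(s),np.median(s,0).round(4),s.min(0).round(3)[:2],s.max(0).round(3)[:2])
cv2.imwrite('pics/a.png',cv2.resize(out[0][120:320,180:420],None,fx=2.5,fy=2.5)[...,::-1])
```

```text
t 7.6 p [ 0.6026 -0.026   0.2974] z [-0.417 -0.097 -0.904] y [ 0.235 -0.972 -0.004] q [-0.02  0.57 -0.1   1.03  0.11  1.98 -1.42] open 0.0131 g 34.9 F [-0.4 -0.1 -0.2]
[-1.   1.  -2.4] [0. 0. 0.]
scene 0.132 34 [ 0.6084 -0.03    0.1327] [ 0.595 -0.034] [ 0.613 -0.02 ]
scene 0.147 33 [ 0.6079 -0.0304  0.1454] [ 0.597 -0.034] [ 0.612 -0.02 ]
scene 0.162 42 [ 0.6092 -0.0308  0.1631] [ 0.598 -0.036] [ 0.614 -0.02 ]
scene 0.177 35 [ 0.6093 -0.0311  0.1775] [ 0.595 -0.035] [ 0.614 -0.02 ]
scene 0.192 54 [ 0.6082 -0.0297  0.1915] [ 0.595 -0.035] [ 0.614 -0.016]
scene 0.207 29 [ 0.6074 -0.0297  0.2067] [ 0.601 -0.032] [ 0.61  -0.021]
scene 0.222 26 [ 0.6067 -0.0303  0.2229] [ 0.6   -0.034] [ 0.611 -0.019]
scene 0.237 29 [ 0.6076 -0.0305  0.2382] [ 0.602 -0.033] [ 0.61  -0.021]
scene 0.252 22 [ 0.6063 -0.0311  0.2523] [ 0.6   -0.035] [ 0.61  -0.025]
```

View pics/a.png

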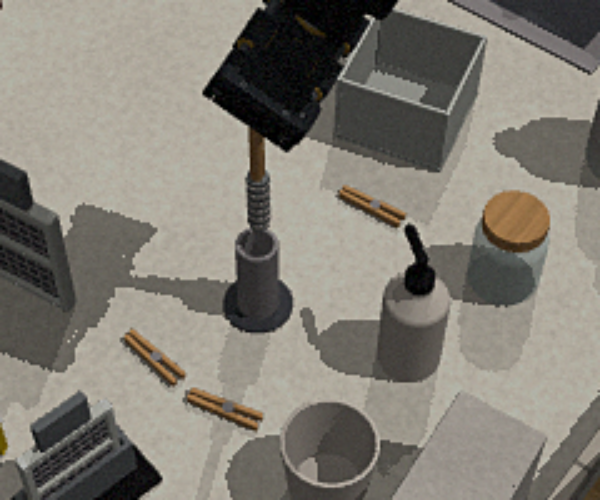

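The brush hangs vertical with its bristle end just above the tube mouth (crop (257,235)). I lower it with a small y correction.

Scaled: 104 mm is 0.1733, 101 mm is 0.1683.

Emit:
{"method": "send_rows", "body": {"motion": [[0, 0, 0.0033, 0, 0, 0, 0], [0, 0.0067, 0.0033, 0.015, 0, 0, 0], [0, 0.015, 0.0033, 0.03, 0, 0, 0], [0, 0.0233, 0.0033, 0.0483, 0, 0, 0], [0, 0.035, 0.0033, 0.075, 0, 0, 0], [0, 0.0483, 0.0033, 0.1017, 0, 0, 0], [0, 0.0617, 0.0033, 0.1283, 0, 0, 0], [0, 0.0717, 0.0033, 0.1517, 0, 0, 0], [0, 0.08, 0.0033, 0.1683, 0, 0, 0], [0, 0.0817, 0.0033, 0.1733, 0, 0, 0]]}}

```text
t: 8.95
tool_pos: [0.6026, -0.0283, 0.1814]
ee_rot: [[0.878, 0.234, -0.418], [0.213, -0.972, -0.097], [-0.429, -0.004, -0.903]]
force: [0.5, 0.4, -0.5]
opening: 0.0133
grasp_force: 34.9
```

```bash
python3 -c "
from h import *
rows([(.603,-.027,.179)])"
```

```text
t 8.95 p [ 0.6026 -0.0283  0.1814] z [-0.418 -0.097 -0.903] y [ 0.234 -0.972 -0.004] q [-0.    0.6  -0.11  1.21  0.11  1.77 -1.44] open 0.0133 g 34.9 F [ 0.5  0.4 -0.5]
[ 1.7 -1.1  1.9] [0. 0. 0.]
```

Scaled: -150 mm is -0.25, -120 mm is -0.2.

Emit:
{"method": "send_rows", "body": {"motion": [[20, 0, 0, 0, 0, 0, 0], [40, 0, 0, 0, 0, 0, 0], [45, 0, 0, 0, 0, 0, 0], [45, 0, 0, 0, 0, 0, 0], [45, 0, 0, 0, 0, 0, 0], [45, 0, 0, -0.025, 0, 0, 0], [45, 0, 0, -0.0667, 0, 0, 0], [45, 0, 0, -0.1333, 0, 0, 0], [45, 0, 0, -0.2, 0, 0, 0], [45, 0, 0, -0.25, 0, 0, 0]]}}

```text
t: 10.2
tool_pos: [0.6588, -0.0157, 0.3014]
ee_rot: [[0.876, 0.232, -0.423], [0.214, -0.973, -0.09], [-0.432, -0.012, -0.902]]
force: [1.0, -0.4, -2.8]
opening: 0.0455
grasp_force: 0.0
```

```bash
cat > t3.py <<'E'
from h import *
x=np.array([.978,-.208,0]); 
f=np.array([.607,-.2815,.138])
for y in (x,-x):
    F=frame([0,0,-1],y); rows([f+[0,0,.15],f+[0,0,.06],f],[F]*3)
E
python3 t3.py
python3 - <<'E'
from h import *
im,d,m=shot('scene'); 
c=cloud(d,m)
k=(np.hypot(c[...,0]-.603,c[...,1]+.027)<.05)&(c[...,2]>.11)&(c[...,2]<.24); p=c[k]
for lo in np.arange(.11,.24,.02):
    s=p[(p[:,2]>lo)&(p[:,2]<=lo+.02)]
    if len(s)>3: print(round(lo+.01,3),len(s),np.median(s,0).round(4))
print(p[:,2].max())
E
```

```text
t 10.2 p [ 0.6588 -0.0157  0.3014] z [-0.423 -0.09  -0.902] y [ 0.232 -0.973 -0.012] q [-0.14  0.72  0.15  0.8  -0.01  2.07 -1.34] open 0.0455 g 0.0 F [ 1.  -0.4 -2.8]
[-96.5 246.7  57.8] [-15.   22.4 -63.3]
[-57.7 247.8 138.9] [-15.   22.4 -63.3]
[-31.8 248.5 193. ] [-15.   22.4 -63.3]
t 10.2 p [ 0.6588 -0.0157  0.3014] z [-0.423 -0.09  -0.902] y [ 0.232 -0.973 -0.012] q [-0.14  0.72  0.15  0.8  -0.01  2.07 -1.34] open 0.0455 g 0.0 F [ 1.  -0.4 -2.8]
[-96.5 246.7  57.8] [ 25.3  16.9 113.3]
[-57.7 247.8 138.9] [ 25.3  16.9 113.3]
[-31.8 248.5 193. ] [ 25.3  16.9 113.3]
0.12 31 [ 0.6062 -0.0301  0.1205]
0.14 32 [ 0.6053 -0.0299  0.1391]
0.16 34 [ 0.6064 -0.0297  0.1603]
0.18 36 [ 0.606  -0.0301  0.1789]
0.2 43 [ 0.6046 -0.0276  0.2021]
0.20717027447422676
```

Brush stands upright and free in the tube. Next, the filter.

Scaled: 247 mm is 0.4117, 240 mm is 0.4, -63 degrees is -0.175.

Emit:
{"method": "send_rows", "body": {"motion": [[45, -0.025, 0.0333, 0, -0.0056, 0.0083, -0.0167], [45, -0.0417, 0.075, 0.0083, -0.0111, 0.0167, -0.0389], [45, -0.0667, 0.1333, 0.0167, -0.0167, 0.0222, -0.0611], [45, -0.0833, 0.1917, 0.025, -0.0194, 0.0306, -0.0833], [45, -0.1, 0.25, 0.0417, -0.025, 0.0361, -0.1056], [45, -0.125, 0.3167, 0.0583, -0.0306, 0.0472, -0.1306], [45, -0.1417, 0.3667, 0.075, -0.0361, 0.0556, -0.1528], [45, -0.1583, 0.4, 0.0917, -0.0417, 0.0611, -0.1722], [45, -0.16, 0.4117, 0.0967, -0.0417, 0.0611, -0.175], [45, -0.16, 0.4117, 0.0967, -0.0417, 0.0611, -0.175]], "squeeze": 50}}

```text
t: 11.5
tool_pos: [0.6055, -0.2831, 0.287]
ee_rot: [[0.218, 0.976, -0.008], [0.976, -0.218, -0.01], [-0.012, -0.005, -1.0]]
force: [-0.1, 1.3, 1.0]
opening: 0.0447
grasp_force: 0.0
```

```bash
python3 t3.py | head -4
```

```text
t 11.5 p [ 0.6055 -0.2831  0.287 ] z [-0.008 -0.01  -1.   ] y [ 0.976 -0.218 -0.005] q [0.34 0.35 0.03 1.29 0.   1.5  0.15] open 0.0447 g 0.0 F [-0.1  1.3  1. ]
[ 1.9  1.1 -1. ] [-0.3  0.7 -0.6]
[ 3.   1.6 89. ] [-0.3  0.7 -0.6]
[  3.7   1.9 149. ] [-0.3  0.7 -0.6]
```

Scaled: 146 mm is 0.2433, 138 mm is 0.23, -1 degrees is -0.0028.

Emit:
{"method": "send_rows", "body": {"motion": [[45, 0.0033, 0.0017, 0.0333, 0, 0.0028, -0.0028], [45, 0.005, 0.0033, 0.0917, 0, 0.0028, -0.0028], [45, 0.005, 0.0033, 0.15, 0, 0.0028, -0.0028], [45, 0.0067, 0.0033, 0.2, 0, 0.0028, -0.0028], [45, 0.0067, 0.0033, 0.23, 0, 0.0028, -0.0028], [45, 0.0067, 0.0033, 0.2433, 0, 0.0028, -0.0028], [25, 0.0067, 0.0033, 0.2433, 0, 0.0028, -0.0028], [8, 0.0067, 0.0033, 0.2433, 0, 0.0028, -0.0028], [0, 0.0067, 0.0033, 0.2433, 0, 0.0028, -0.0028], [0, 0.0067, 0.0033, 0.2433, 0, 0.0028, -0.0028]], "squeeze": 50}}

```text
t: 12.75
tool_pos: [0.6075, -0.2818, 0.142]
ee_rot: [[0.199, 0.98, -0.002], [0.98, -0.199, 0.006], [0.006, -0.003, -1.0]]
force: [-0.3, -0.5, -0.9]
opening: 0.0131
grasp_force: 0.0
```

```bash
python3 t3.py | head -4
```

```text
t 12.75 p [ 0.6075 -0.2818  0.142 ] z [-0.002  0.006 -1.   ] y [ 0.98  -0.199 -0.003] q [ 0.36  0.42  0.02  1.49 -0.01  1.23  0.18] open 0.0131 g 0.0 F [-0.3 -0.5 -0.9]
[   1.    -1.1 -146. ] [-0.2 -0.3  0.5]
[  0.5  -0.8 -56. ] [-0.2 -0.3  0.5]
[ 0.2 -0.6  4. ] [-0.2 -0.3  0.5]
```

Closing isn't complete yet; I wait briefly, then lift slowly.

Scaled: -100 mm is -0.1667, -80 mm is -0.1333.

Emit:
{"method": "send_rows", "body": {"motion": [[0, 0, 0, 0, 0, 0, 0], [0, 0, 0, 0, 0, 0, 0], [0, 0, 0, -0.005, 0, 0, 0], [0, 0, 0, -0.0167, 0, 0, 0], [0, 0, 0, -0.0333, 0, 0, 0], [0, 0, 0, -0.0533, 0, 0, 0], [0, 0, 0, -0.0767, 0, 0, 0], [0, 0, 0, -0.1033, 0, 0, 0], [0, 0, 0, -0.1333, 0, 0, 0], [0, 0, 0, -0.1667, 0, 0, 0]]}}

```text
t: 14.0
tool_pos: [0.6076, -0.2824, 0.2429]
ee_rot: [[0.199, 0.98, -0.003], [0.98, -0.199, 0.006], [0.006, -0.004, -1.0]]
force: [0.0, -0.6, 0.1]
opening: 0.0003
grasp_force: 0.0
```

Run:
```python
from h import *
rows([])
for n in('scene','top'):
    im,d,m=shot(n); c=cloud(d,m)
    k=(np.hypot(c[...,0]-.607,c[...,1]+.282)<.06)&(c[...,2]>.07)&(c[...,2]<.21); p=c[k]
    if n=='scene': cv2.imwrite('pics/b.png',cv2.resize(im[150:370,100:340],None,fx=2.5,fy=2.5)[...,::-1])
    print(n,len(p),p.min(0).round(3),p.max(0).round(3),cv2.minAreaRect((p[:,:2]*1000).astype(np.float32)))
```

```text
t 14.0 p [ 0.6076 -0.2824  0.2429] z [-0.003  0.006 -1.   ] y [ 0.98  -0.199 -0.004] q [ 0.35  0.37  0.02  1.36 -0.01  1.42  0.18] open 0.0003 g 0.0 F [ 0.  -0.6  0.1]
scene 843 [ 0.594 -0.328  0.07 ] [ 0.623 -0.237  0.156] ((608.584716796875, -282.67529296875), (90.79649353027344, 13.36906909942627), 79.12081146240234)
top 395 [ 0.592 -0.321  0.07 ] [ 0.62  -0.236  0.157] ((605.772705078125, -279.5587158203125), (87.60845947265625, 12.382476806640625), 78.42725372314453)
```

View pics/b.png

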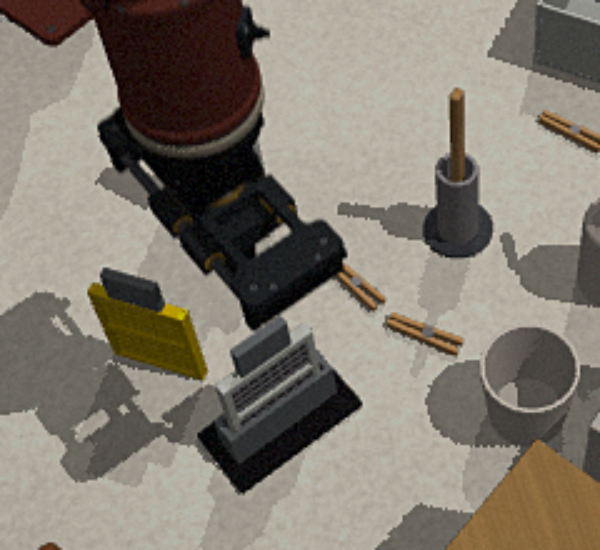

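The picture shows the filter still in its stand at crop (265,370), with the gripper closed empty above it. The brush is upright in the tube. I regrip and check the force before lifting.

Scaled: 103 mm is 0.1717, 100 mm is 0.1667.

Emit:
{"method": "send_rows", "body": {"motion": [[20, 0, 0, 0, 0, 0, 0], [45, 0, 0, 0, 0, 0, 0], [45, 0, 0, 0, 0, 0, 0], [45, 0, 0, 0.05, 0, 0, 0], [45, 0, 0, 0.1, 0, 0, 0], [45, 0, 0, 0.1417, 0, 0, 0], [45, 0, 0, 0.1667, 0, 0, 0], [45, 0, 0, 0.1717, 0, 0, 0], [0, 0, 0, 0.1717, 0, 0, 0], [0, 0, 0, 0.1717, 0, 0, 0]], "squeeze": 60}}

```text
t: 15.35
tool_pos: [0.6079, -0.2819, 0.1396]
ee_rot: [[0.199, 0.98, -0.001], [0.98, -0.199, 0.006], [0.006, -0.002, -1.0]]
force: [0.3, 0.3, 0.1]
opening: 0.0325
grasp_force: 0.0
```

Emit:
{"method": "send_rows", "body": {"motion": [[0, 0, 0, 0, 0, 0, 0], [0, 0, 0, 0, 0, 0, 0], [0, 0, 0, 0, 0, 0, 0], [0, 0, 0, 0, 0, 0, 0], [0, 0, 0, 0, 0, 0, 0], [0, 0, 0, 0, 0, 0, 0], [0, 0, 0, 0, 0, 0, 0], [0, 0, 0, 0, 0, 0, 0], [0, 0, 0, 0, 0, 0, 0], [0, 0, 0, 0, 0, 0, 0]]}}

```text
t: 16.6
tool_pos: [0.6075, -0.2818, 0.1387]
ee_rot: [[0.199, 0.98, -0.002], [0.98, -0.199, 0.006], [0.006, -0.004, -1.0]]
force: [0.4, -0.4, 5.4]
opening: 0.0082
grasp_force: 60.0
```

Scaled: -20 mm is -0.0333, -17 mm is -0.0283.

Emit:
{"method": "send_rows", "body": {"motion": [[0, 0, 0, -0.0017, 0, 0, 0], [0, 0, 0, -0.0033, 0, 0, 0], [0, 0, 0, -0.0067, 0, 0, 0], [0, 0, 0, -0.01, 0, 0, 0], [0, 0, 0, -0.0133, 0, 0, 0], [0, 0, 0, -0.0183, 0, 0, 0], [0, 0, 0, -0.0233, 0, 0, 0], [0, 0, 0, -0.0283, 0, 0, 0], [0, 0, 0, -0.0333, 0, 0, 0], [0, 0, 0, -0.0333, 0, 0, 0]]}}

```text
t: 17.85
tool_pos: [0.6075, -0.2819, 0.1588]
ee_rot: [[0.199, 0.98, -0.002], [0.98, -0.199, 0.006], [0.006, -0.004, -1.0]]
force: [0.3, 0.5, -0.9]
opening: 0.0083
grasp_force: 60.0
```

Scaled: -80 mm is -0.1333, -75 mm is -0.125.

Emit:
{"method": "send_rows", "body": {"motion": [[0, 0, 0, -0.0067, 0, 0, 0], [0, 0, 0, -0.0167, 0, 0, 0], [0, 0, 0, -0.0283, 0, 0, 0], [0, 0, 0, -0.0417, 0, 0, 0], [0, 0, 0, -0.0567, 0, 0, 0], [0, 0, 0, -0.0733, 0, 0, 0], [0, 0, 0, -0.0917, 0, 0, 0], [0, 0, 0, -0.11, 0, 0, 0], [0, 0, 0, -0.125, 0, 0, 0], [0, 0, 0, -0.1333, 0, 0, 0]]}}

```text
t: 19.1
tool_pos: [0.6077, -0.2825, 0.2392]
ee_rot: [[0.199, 0.98, -0.002], [0.98, -0.199, 0.006], [0.006, -0.004, -1.0]]
force: [0.1, 0.0, -0.9]
opening: 0.0081
grasp_force: 60.0
```

Run:
```python
from h import *
rows([])
for n in('scene','top'):
    im,d,m=shot(n); c=cloud(d,m)
    k=(np.hypot(c[...,0]-.607,c[...,1]+.282)<.06)&(c[...,2]>.07)&(c[...,2]<.21); p=c[k]
    if n=='scene': cv2.imwrite('pics/c.png',cv2.resize(im[150:370,100:340],None,fx=2.5,fy=2.5)[...,::-1])
    print(n,len(p),p.min(0).round(3),p.max(0).round(3))
```

```text
t 19.1 p [ 0.6077 -0.2825  0.2392] z [-0.002  0.006 -1.   ] y [ 0.98  -0.199 -0.004] q [ 0.36  0.37  0.02  1.36 -0.01  1.42  0.18] open 0.0081 g 60.0 F [ 0.1  0.  -0.9]
scene 890 [ 0.595 -0.329  0.106] [ 0.624 -0.241  0.21 ]
top 350 [ 0.595 -0.315  0.109] [ 0.622 -0.237  0.209]
```

View pics/c.png

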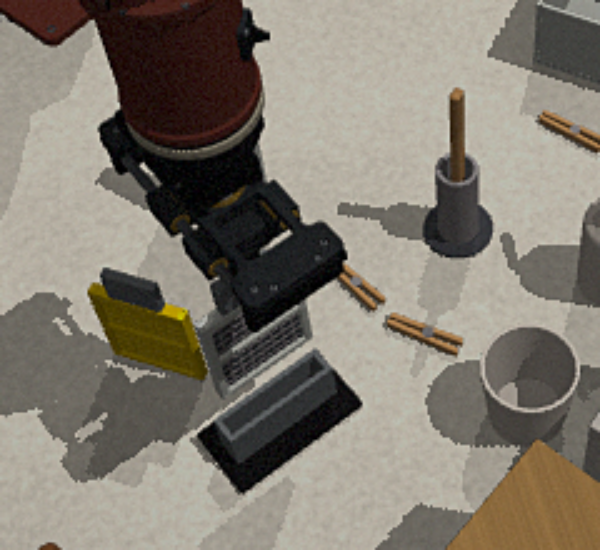

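The picture shows the filter held upright, clear above the empty stand. I carry it high, over the brush.

```bash
cat > t4.py <<'E'
from h import *
r=frame([0,0,-1],[.98,-.199,0]); r2=r@R.from_euler('y',43,degrees=True).as_matrix()
T=np.array([.5755,.26,.15])-.131*r2[:,2]
rows([(.59,-.28,.385),(.54,.05,.385),(.54,.15,.36),T],[r,r,r2,r2]); print(T)
E
python3 t4.py
```

```text
t 19.2 p [ 0.6078 -0.2825  0.239 ] z [-0.002  0.006 -1.   ] y [ 0.98  -0.199 -0.003] q [ 0.35  0.37  0.02  1.36 -0.01  1.42  0.18] open 0.0084 g 60.0 F [ 0.2  0.3 -1.5]
[  -0.3  -18.4 -145.9] [-0.2 -0.3 -0. ]
[ 313.1 -133.2 -143.7] [-0.2 -0.3 -0. ]
[ 410.9 -153.1 -118.1] [-0.2 42.7 -0.1]
[ 435.8 -139.8   -3.8] [-0.2 42.7 -0.1]
[0.55772099 0.17244509 0.24580733]
```

Scaled: 260 mm is 0.4333, 230 mm is 0.3833.

Emit:
{"method": "send_rows", "body": {"motion": [[0, 0, -0.005, -0.0417, 0, 0, 0], [0, 0, -0.0133, -0.1083, 0, 0, 0], [0, 0, -0.02, -0.175, 0, 0, 0], [0, 0.0167, -0.03, -0.225, 0, 0, 0], [0, 0.0667, -0.05, -0.2433, 0, 0, 0], [0, 0.1417, -0.0833, -0.2433, 0, 0, 0], [0, 0.225, -0.1167, -0.2433, 0, 0, 0], [0, 0.3083, -0.15, -0.2433, 0, 0, 0], [0, 0.3833, -0.175, -0.2433, 0, 0, 0], [0, 0.4333, -0.1917, -0.2433, 0, 0, 0]]}}

```text
t: 20.45
tool_pos: [0.5466, -0.0029, 0.3864]
ee_rot: [[0.197, 0.98, -0.003], [0.98, -0.197, 0.007], [0.006, -0.004, -1.0]]
force: [0.3, -0.3, -1.0]
opening: 0.0078
grasp_force: 60.0
```

```bash
python3 t4.py
```

```text
t 20.45 p [ 0.5466 -0.0029  0.3864] z [-0.003  0.007 -1.   ] y [ 0.98  -0.197 -0.004] q [ 0.06  0.1  -0.15  1.4   0.01  1.65 -0.28] open 0.0078 g 60.0 F [ 0.3 -0.3 -1. ]
[-263.1   97.2   -0.7] [-0.2 -0.4  0.1]
[ 50.6 -16.8   1.7] [-0.2 -0.4  0.1]
[148.5 -36.4  27.4] [-0.3 42.6  0. ]
[173.3 -23.  141.7] [-0.3 42.6  0. ]
[0.55772099 0.17244509 0.24580733]
```

Scaled: 160 mm is 0.2667, 158 mm is 0.2633, 43 degrees is 0.1194.

Emit:
{"method": "send_rows", "body": {"motion": [[0, 0.0417, -0.0083, 0, 0, 0, 0], [0, 0.1, -0.0167, 0.0033, 0, 0.0056, 0], [0, 0.1583, -0.03, 0.0083, 0, 0.0167, 0], [0, 0.2083, -0.0417, 0.0133, 0, 0.0306, 0], [0, 0.2417, -0.05, 0.02, 0, 0.0472, 0], [0, 0.25, -0.05, 0.03, 0, 0.0639, 0], [0, 0.2533, -0.05, 0.0417, 0, 0.0806, 0], [0, 0.2583, -0.05, 0.0533, 0, 0.0972, 0], [0, 0.2633, -0.05, 0.0667, 0, 0.1111, 0], [0, 0.2667, -0.05, 0.0833, 0, 0.1194, 0]]}}

```text
t: 21.7
tool_pos: [0.5494, 0.1566, 0.3365]
ee_rot: [[0.149, 0.98, 0.135], [0.711, -0.201, 0.674], [0.687, -0.005, -0.726]]
force: [0.4, 0.5, 0.1]
opening: 0.0084
grasp_force: 60.0
```

```bash
python3 t4.py
```

```text
t 21.7 p [0.5494 0.1566 0.3365] z [ 0.135  0.674 -0.726] y [ 0.98  -0.201 -0.005] q [ 0.2   0.04 -0.09  1.77 -0.78  1.34  0.1 ] open 0.0084 g 60.0 F [0.4 0.5 0.1]
[-270.9  127.3 -324. ] [ -0.2 -43.4  -0.2]
[ -43.9   12.  -108.3] [ -0.2 -43.4  -0.2]
[ 10.   -8.  -22.8] [-0.1 -0.4 -0.3]
[-49.9   5.4  77.7] [-0.1 -0.4 -0.3]
[0.55772099 0.17244509 0.24580733]
```

Reachable; lowering to the final pose.

Scaled: 78 mm is 0.13, 77 mm is 0.1283.

Emit:
{"method": "send_rows", "body": {"motion": [[0, -0.0067, 0, 0.01, 0, 0, 0], [0, -0.02, 0.0017, 0.03, 0, 0, 0], [0, -0.0367, 0.0033, 0.0567, 0, 0, 0], [0, -0.0533, 0.005, 0.0833, 0, 0, 0], [0, -0.0683, 0.0067, 0.1067, 0, 0, 0], [0, -0.0783, 0.0083, 0.1217, 0, 0, 0], [0, -0.0833, 0.0083, 0.1283, 0, 0, 0], [0, -0.0833, 0.0083, 0.13, 0, 0, 0], [0, -0.0833, 0.0083, 0.13, 0, 0, 0], [0, -0.0833, 0.0083, 0.13, 0, 0, 0]]}}

```text
t: 22.95
tool_pos: [0.5578, 0.1733, 0.247]
ee_rot: [[0.147, 0.98, 0.135], [0.712, -0.2, 0.673], [0.686, -0.003, -0.727]]
force: [0.2, 0.1, -0.9]
opening: 0.0084
grasp_force: 60.0
```

```bash
python3 t4.py | head -1
python3 - <<'E'
from h import *
s=env.get_state(); r=np.array(s['ee_rot']); p0=np.array(s['tool_pos'])
for n in('scene','top'):
    im,d,m=shot(n); c=cloud(d,m)
    q=(c-p0)@r
    k=(abs(q[...,0])<.06)&(abs(q[...,1])<.012)&(q[...,2]>.03)&(q[...,2]<.16); w=q[k]
    if n=='scene': cv2.imwrite('pics/d.png',cv2.resize(im[30:270,200:480],None,fx=2.5,fy=2.5)[...,::-1])
    if len(w): print(n,len(w),np.percentile(w,[1,50,99],axis=0).round(4)); e=w[w[:,2]>w[:,2].max()-.015]; print(e.min(0),e.max(0))
E
```

```text
t 22.95 p [0.5578 0.1733 0.247 ] z [ 0.135  0.673 -0.727] y [ 0.98  -0.2   -0.003] q [ 0.18  0.11 -0.11  1.88 -0.81  1.18  0.21] open 0.0084 g 60.0 F [ 0.2  0.1 -0.9]
scene 605 [[-0.0464 -0.0005  0.0337]
 [ 0.0027  0.0043  0.094 ]
 [ 0.0421  0.0088  0.1297]]
[-0.04768334  0.00044654  0.11764861] [0.04139703 0.00881905 0.13259415]
top 301 [[-0.041  -0.0062  0.0325]
 [ 0.041  -0.0038  0.0795]
 [ 0.0447  0.0054  0.1288]]
[-0.04476965 -0.00606267  0.11723865] [0.04326807 0.00390224 0.13150006]
```

View pics/d.png

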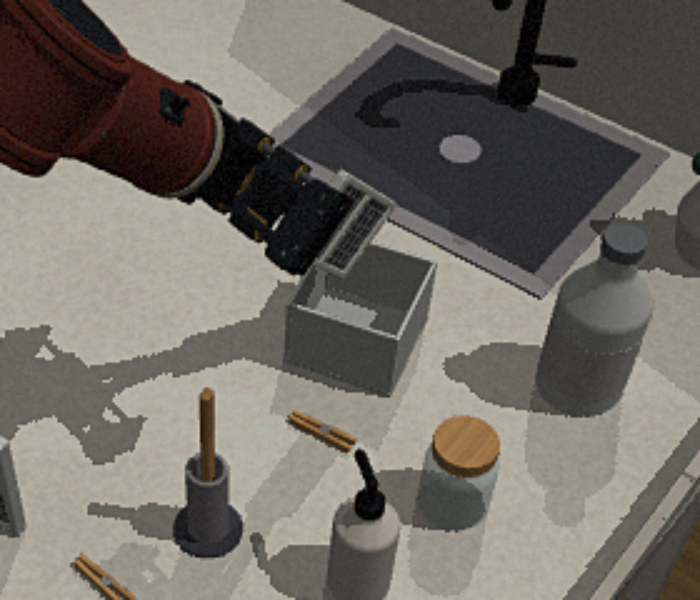

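The filter is held aligned in the gripper and tipped about 43°, its foot over the tub centre at about z 0.15. It clears the tub rim, and the brush stands in the tube.

```bash
python3 -c "
from h import *
print(env.finish_job())"
```

```text
the job is handed in; nothing more can be done
None
```

The job is handed in (verdict not shown): by my measurements the brush stands let go in the tube, and the filter is held at about 43° with its foot over the tub centre at about z = 0.15 m; its first grip came up empty because I lifted before the fingers had closed.

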